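# Latch the reloaded air sampler, present the other one's filter cartridge to the reader

## Task

Of two identical air samplers, one has just been given a fresh filter cartridge and its flap cover still stands ajar: first press that cover down until it clicks shut and let go of it, so that no dust falls on the fresh filter. Then lift the other sampler's cover well back, draw its exposed cartridge straight up out of the bay and present it to the code reader: upright, the square code on its end squarely facing the reader's window, centred on it and about 75 mm away, touching neither reader nor samplers. Finish still holding it there in the gripper, do not put it down, and leave the timer, pen and white roll where they are.

Things in the scene. Friction and masses are not known exactly. Their poses are not given: they have to be found in the camera images.
- sampler_loaded: air sampler whose cover is ajar at the start; a fresh cartridge is fixed in it. White box 116 (x) x 132 (y) x 116 mm high to the rim, fixed; origin at the centre of its underside on the bench, z up, front with display and buttons at -x, towards the robot. Open top, closed by a flap cover hinged along the rear: hinge line parallel to y at x = +60, z = 120.5 mm. May be the left or the right one
- sampler_run: the twin sampler, its cover shut at the start, the exposed cartridge inside; same shape, size and frame. The bay under the cover is 104 (x) x 120 mm (y) with its floor at z = 82 mm; a pocket in that floor, 33 (x) x 69 mm (y), 72 mm deep, centred at x = -16 mm, y = 0, holds the cartridge with 1.5 mm play on each side
- cover_loaded (a joint): angle of sampler_loaded's flap cover, rad: 0 shut (level), grows as its front edge rises, 1.85 leaning back on its stop. Stiff hinge: it stays where it is left. Near shut it meets a spring catch at the front edge: unpressed it rests at about 0.09; pressed down with about 5 N at the front edge (10 N halfway to the hinge) it snaps to 0 and stays caught
- cover_run (a joint): the same for sampler_run's cover. It is caught shut (0) at the start; about 6 N upward at its fin frees the catch, after that it swings with about 1 N and stays where it is left. Past 1.6 rad it is well clear of a gripper over the cartridge
- cover_loaded_fin (a point): middle of the top of the pull fin on sampler_loaded's cover. The cover is a plate 6 mm thick, 130 mm wide, front edge 124 mm from the hinge line (a lip to 128 mm), top face 3 mm above the hinge line when shut. The fin, 12 mm thick (y), 26 mm long (x), stands 22 mm above the plate on its centre line, centred 98 mm before the hinge line; axes turn with the cover
- cover_run_fin (a point): the same point on sampler_run's cover (98 mm before and 25.5 mm above the hinge line when shut, 146 mm above the bench). Gripped lightly across its 12 mm thickness by its upper 10 mm, the fin can turn between upright fingers while the cover swings up
- cartridge: exposed filter cartridge, about 120 g: white framed pleated filter 30 (x) x 66 (y) x 70 mm high, on it a flange 38 x 76 x 4 mm and a pull fin 12 mm thick (y), 28 mm long (x), 26 mm high. Origin: centre of its underside, z up. It hangs by the flange in sampler_run's pocket, axes along the sampler's, underside 12 mm and fin top 112 mm above the bench, hidden under the cover
- cartridge_fin (a point): middle of the top of the cartridge's pull fin, on its axis, 100 mm above its underside; axes as the cartridge
- code (a point): centre of the square code, a 24 mm white label with a black dot pattern on the cartridge's +y end (to the robot's left while in the sampler), 33.5 mm from its axis, 40 mm above its underside; the label looks along the cartridge's +y
- reader: presentation code reader, fixed: flat foot 100 x 84 mm and 13 mm high, bent neck, head 44 mm deep, 74 mm wide, from 98 to 162 mm above the bench. Origin on the bench under the head's centre; it looks level along its own -x
- window (a point): centre of the reader's dark window in the head's front, 23.5 mm from the head's centre and 130 mm above the bench; axes as the reader (the window looks along -x)
- bench_timer: bench timer 68 x 68 x 21 mm lying on the bench: leave it alone
- pen: marker pen 137 mm long, 14 mm thick, lying on the bench: leave it alone
- film_roll: white roll 62 mm in diameter, 50 mm high, standing on the bench: leave it alone

How it is judged (in metres and radians):
On the way, in this order (a step that is already met when the one before it is completed fails the run):
1. the ajar cover is snapped shut and let go (value of joint cover_loaded below 0.03 rad and contact force between the arm and sampler_loaded below 0.3 N), for 0.2 s.
2. the other sampler's cover is lifted well back (value of joint cover_run above 1.2 rad), for 0.1 s.
3. the exposed cartridge is drawn right out of the bay in the fingers (z of cartridge in the frame of sampler_run above 0.12 m and contact force between the fingers and cartridge above 1 N), for 0.1 s.
At the end, for the whole second after the job is handed in: The first cover is caught shut (under 0.03 rad). The cartridge is held still in the fingers alone, upright within 0.2 rad, its code facing the reader's window: 45 to 105 mm before it, within 20 mm of its centre sideways and in height, square to it within 0.26 rad (value of joint cover_loaded below 0.03 rad and contact force between the fingers and cartridge above 1 N and contact force between cartridge and sampler_loaded below 0.1 N and contact force between cartridge and sampler_run below 0.1 N and x of code in the frame of window between -0.105 and -0.045 m and x of cartridge in the frame of window below -0.075 m and y of code in the frame of window between -0.02 and 0.02 m and z of code in the frame of window between -0.02 and 0.02 m and angle between the y axis of cartridge and the x axis of reader, either way round below 0.26 rad and angle between cartridge's own z axis and vertical below 0.2 rad and linear speed of cartridge below 0.02 m/s); the arm keeps its last pose, push and grip.
It fails at once if the cartridge or the arm strikes the reader (contact force between cartridge and reader above 1 N or contact force between the arm and reader above 3 N).
It fails at once if the timer, the pen or the roll is shifted by more than 30 mm (distance of any of bench_timer, pen, film_roll from where it was at the start of the episode above 0.03 m).
It also fails if it takes over 69 s, if anything falls off the work surface, if the arm or the gripper's body presses on something with over 40 N, if the wrist force passes 120 N, or if a joint passes its speed limit or range.

## Robot

A 6-joint arm with a two-finger parallel gripper is mounted at the origin on a cart in front of the work surface, level with it; the furniture and walls round the work are solid. World frame = base frame: x ahead of the robot, y to its left, z up, the work surface at z = 0. Lengths are in mm, angles in degrees, forces in N, time in s.
With the tool pointing down it reaches from about 275 to 750 mm from the base axis. Payload 10.2 kg.
Tool frame: the origin (TCP) lies at the very end of the fingers, on their centre line; the grasp point (between the pads) lies 19 mm behind it; z points along the fingers, y is the line along which they close (so a half turn about z gives the same grasp; the last joint's range is limited). The gripper opens to 88 mm and grips with 3 to 60 N. Pads are 18 mm wide; open, the fingers measure 123 mm over their backs; the gripper's body (75 mm by 187 mm) begins 45 mm behind the grasp point.
Start: joints at [-84.019, 17.928, 85.812, -0, 76.261, -12.8], TCP at [169.017, -497.056, 238.72] pointing down, gripper open.
Joint ranges: [-168.41, 168.41], [-55.51, 124.54], [10.69, 146.95], [-70.63, 250.63], [1, 178], [-165.06, 165.06]. Speed limits (degrees/s): [136.94, 136.94, 172.46, 180, 180, 180].

## Interface

Orientations are given as a 3x3 rotation matrix whose columns are the frame's x, y, z axes.
In Python, from workcell import telemetry, optics, workorder gives the robot as it stands.
- The arm moves only by the tool arm_command, never from a script. Its argument "motion" is text: rows parted by semicolons, each of 5 numbers parted by spaces: the closure, from -1 (fully open) to 1 (shut), so that 0 is half open, then the shift along the world's x, y, z in cm, then the turn about the world's z in rad. In form: grip tx ty tz yaw; .... A call has exactly 10 rows; each row shifts and turns the commanded pose from where the row before left it; what a row does not reach is not made up. A row lasts 1/12 s, in which the tool goes at most 41.7 mm and 7.16 degrees, less where a joint would pass 70% of its speed; a pose out of reach is approached as far as the arm can. A call is refused whole if a number of a shift passes 4.17 or a number of a turn 0.125, either way. A call with a gripper value outside its range is refused whole. The fingers move at their own pace and stop on an object; "newtons" is the grip in N (left out, the last holds). Time passes only in rows, so rows that do not move let the fingers close, or fill a call up. It gives the time, the measured TCP pose, the force, the opening and the grip force at its end, in the units of the state.
- telemetry.state(): the state, without advancing time (a new reading comes with each control period).
- optics.snapshot(name): name is "scene" or "top"; returns (picture, depth): 480x640x3 uint8, red, green, blue; 480x640 float32, mm along the optical axis (not along the pixel's ray), 0 where there is no reading.
- optics.calibration(name): a dict with "intrinsics" (3x3 intrinsics, pixels), "xyz" and "rotation" of the camera in the world. Camera axes: x right, y down, z forward; pixel columns grow to the right and rows downward; lengths in mm; the calibration is good to about 2 mm. A picture is of the moment at which its call begins. calibration takes no time and is no camera call.
- workorder.hand_in(): hands the job in; it is judged then, once.
The state is a dict: "time": time; "joint_pos": joint angles; "qd": joint speeds; "joint_torque": joint torques, N m; "position": TCP position; "eef_rot": TCP orientation; "contact_force": force on the tool from outside, world axes, zero at the start; "ft_torque": the same for the moment, N m; "finger_gap": opening from 0.0 (shut) to 1.0 (fully open); "finger_force": force on a finger pad.
Only numpy, scipy, OpenCV 4.12 (cv2) and the standard library are available. Lean on these libraries where they do the work, as an engineer would, in place of code of your own. Each camera call takes 0.05 s, during which the arm holds its last target. There are 200 camera calls.

## Working session

There is one attempt and no reset: what is moved stays moved. The work goes in short steps, Python scripts to look and compute and a tool call to move; the robot and the scene stay as the last step left them, time stands still between calls to the robot, and variables do not carry over. Pictures are saved under pics/ and viewed, at most 10 in all, crops included, and the job is handed in when it is done.

Besides the shell and the picture viewer there is one more tool, called after "Emit:" in YAML: its name, and indented under it one key for each argument. arm_command: Moves the arm, as the interface text tells. Its arguments: {"type":"object","properties":{"motion":{"type":"string"},"newtons":{"type":"number"}},"required":["motion"]}

```bash
mkdir -p pics
cat > h.py <<'E'
import numpy as np, cv2
from workcell import telemetry, optics, workorder
def cam(n):
    c=optics.calibration(n); return np.array(c["intrinsics"]),np.array(c["xyz"]),np.array(c["rotation"])
def ray(n,u,v,z):
    K,t,R=cam(n); d=R@np.linalg.inv(K)@np.array([u,v,1.]); return t+d*(z-t[2])/d[2]
def cloud(n,D):
    K,t,R=cam(n); v,u=np.mgrid[:480,:640]; P=np.stack([(u-K[0,2])/K[0,0]*D,(v-K[1,2])/K[1,1]*D,D],-1)
    return P@R.T+t
def proj(n,p):
    K,t,R=cam(n); q=K@(R.T@(np.array(p)-t)); return q[:2]/q[2]
E
python3 - <<'E'
from h import *
for n in("scene","top"):
    p,d=optics.snapshot(n); cv2.imwrite(f"pics/{n}0.png",p[...,::-1]); np.save(f"{n}0.npy",d)
    K,t,R=cam(n); print(n,K.round(1).tolist(),t.round(1),R.round(3).tolist())
s=telemetry.state(); print(s["time"],s["position"],np.round(s["eef_rot"],3).tolist(),s["finger_gap"])
E
```

```text
scene [[547.9, 0.0, 319.8], [0.0, 547.9, 237.9], [0.0, 0.0, 1.0]] [-35.4 827.3 782.6] [[-0.826, -0.33, 0.457], [-0.563, 0.453, -0.691], [0.021, -0.828, -0.56]]
top [[596.4, 0.0, 313.2], [0.0, 596.4, 237.3], [0.0, 0.0, 1.0]] [ 347.9  -13.9 1410.3] [[0.008, -0.994, 0.106], [-1.0, -0.008, -0.001], [0.002, -0.106, -0.994]]
0.1 [ 168.99574533 -496.84221344  238.23390615] [[0.947, 0.322, -0.0], [0.322, -0.947, 0.001], [0.0, -0.001, -1.0]] 0.9965622231712497
```

View pics/scene0.png

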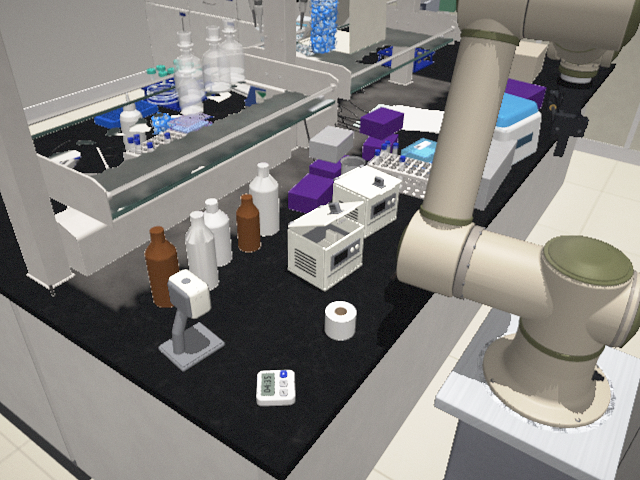

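View pics/top0.png

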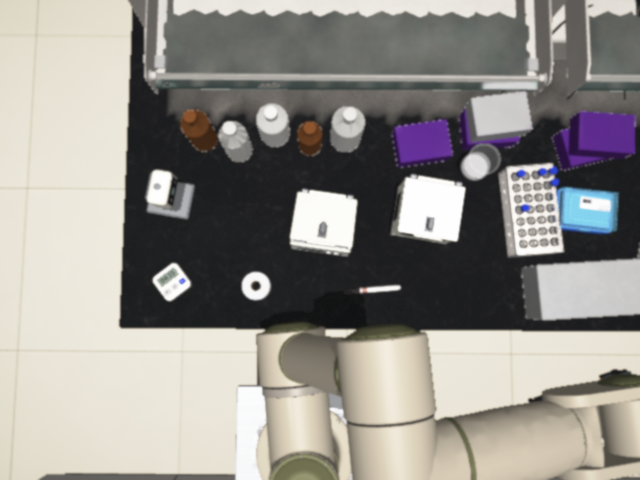

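The left sampler (top view 323,222; scene 325,245) has its cover ajar, so it is sampler_loaded. The right one (430,208) is shut and is sampler_run. The reader head is at top view (160,190), the timer at (172,282), the roll at (256,286) and the pen at (380,289).

Run:
```python
from h import *
D=np.load("top0.npy"); C=cloud("top",D)
def comp(x0,x1,y0,y1,zl,zh,name):
    m=np.zeros((480,640),np.uint8); s=C[y0:y1,x0:x1]; m[y0:y1,x0:x1]=((s[...,2]>zl)&(s[...,2]<zh)&(D[y0:y1,x0:x1]>0))
    n,l,st,_=cv2.connectedComponentsWithStats(m); k=1+np.argmax(st[1:,4]); P=C[l==k]
    r=cv2.minAreaRect(P[:,:2].astype(np.float32)); print(name,len(P),"c",np.round(r[0],1),"size",np.round(r[1],1),"ang",round(r[2],1),"z",np.percentile(P[:,2],[2,50,98]).round(1)); return P
comp(380,480,160,255,112,135,"run lid"); comp(380,480,160,255,137,160,"run fin")
P=comp(280,370,175,265,110,215,"loaded lid"); 
for x in range(0,0): pass
A=np.c_[P[:,:2],np.ones(len(P))]; print("plane",np.linalg.lstsq(A,P[:,2],rcond=None)[0])
comp(135,205,160,230,5,18,"foot"); comp(135,205,160,230,120,180,"head"); 
comp(145,200,255,310,10,35,"timer");comp(235,280,265,305,30,70,"roll");comp(340,420,275,300,5,30,"pen")
# scene views
S=np.load("scene0.npy"); E=cloud("scene",S)
for nm,(u0,v0,u1,v1),zl,zh in [("head",(150,255,225,330),100,175),("headtop",(150,255,225,330),155,170),("foot",(150,315,235,375),6,18)]:
    s=E[v0:v1,u0:u1].reshape(-1,3); s=s[(s[:,2]>zl)&(s[:,2]<zh)&(S[v0:v1,u0:u1].ravel()>0)]
    r=cv2.minAreaRect(s[:,:2].astype(np.float32)); print("sc",nm,len(s),np.round(r[0],1),np.round(r[1],1),round(r[2],1),np.percentile(s[:,2],[2,98]))
p=cv2.imread("pics/scene0.png"); q=cv2.imread("pics/top0.png")
a=cv2.resize(p[255:375,145:245],None,fx=4,fy=4,interpolation=2)[:480]; b=cv2.resize(p[165:295,275:405],(400,400),interpolation=2)
c=np.zeros((480,800,3),np.uint8); c[:,:400]=a; c[:400,400:]=b; cv2.imwrite("pics/crop0.png",c)
```

```text
run lid 3426 c [ 551.6 -273.2] size [132.3 133.9] ang 80.6 z [117.  123.  128.5]
run fin 74 c [ 515.9 -267.4] size [13.3 25.9] ang 85.3 z [137.5 144.4 150.4]
loaded lid 3255 c [523.9 -38.4] size [131.  124.3] ang 82.7 z [113.5 149.8 181.4]
plane [-3.31621626e-01  4.54205236e-02  3.23545039e+02]
foot 744 c [587.1 325. ] size [100.2  85.6] ang 80.8 z [ 5.9 11.5 16.8]
head 898 c [586.5 314.3] size [51.9 75.3] ang 80.7 z [123.5 159.1 165.8]
timer 843 c [389.5 314.1] size [68.6 68.7] ang 38.4 z [11.6 17.5 23.8]
roll 518 c [381.4 113.9] size [61.5 59.7] ang 1.8 z [36.3 48.8 54.8]
pen 258 c [ 374.8 -155.7] size [ 14.8 134.7] ang 4.1 z [ 5.4  9.6 15.6]
sc head 1974 [645.6 288.3] [111.1 204.5] 47.5 [102.19417405 165.45918911]
sc headtop 715 [585.8 317.3] [49.1 73.9] 83.0 [155.63056569 166.28912954]
sc foot 1463 [599.6 317.7] [116.3 113.6] 82.4 [ 6.98007166 17.34121562]
```

View pics/crop0.png

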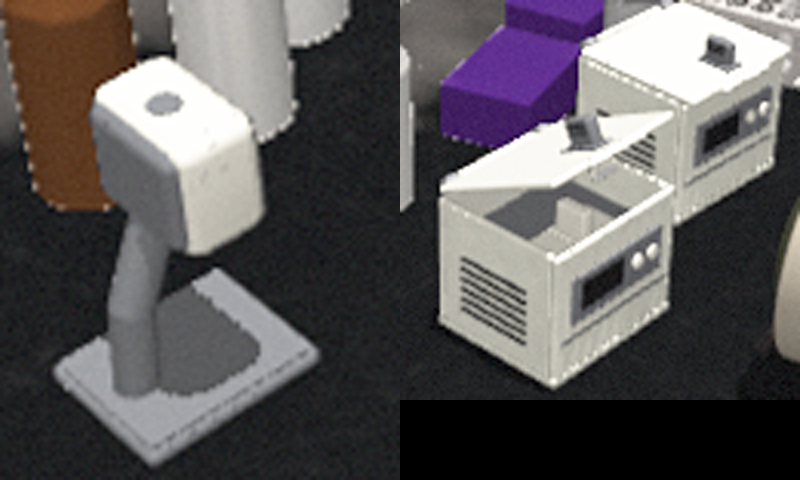

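The crop shows the reader's grey back and neck facing +y, so its window looks roughly along -y, towards the samplers. The ajar cover's fin is at about scene (333,210). I'll refine the poses next.

```bash
cat > m.py <<'E'
from h import *
def fr(psi): a=np.radians(psi); return np.array([[np.cos(a),np.sin(a)],[-np.sin(a),np.cos(a)]])
E
python3 - <<'E'
from m import *
acc=[]
for i in range(6):
    acc.append([optics.snapshot(n)[1] for n in("top","scene")])
dt=np.mean([a[0] for a in acc],0); ds=np.mean([a[1] for a in acc],0)
ok=np.all([a[0]>0 for a in acc],0); dt[~ok]=0
oks=np.all([a[1]>0 for a in acc],0); ds[~oks]=0
np.save("t1.npy",dt); np.save("s1.npy",ds)
C=cloud("top",dt); E=cloud("scene",ds)
def sel(C,D,c,h,zl,zh): 
    m=(D>0)&(np.abs(C[...,0]-c[0])<h)&(np.abs(C[...,1]-c[1])<h)&(C[...,2]>zl)&(C[...,2]<zh); return C[m]
def rep(P,nm):
    r=cv2.minAreaRect(P[:,:2].astype(np.float32)); psi=r[2]-90 if r[2]>45 else r[2]
    q=P[:,:2]@fr(psi).T; lo,hi=np.percentile(q,[1,99],axis=0); c=(lo+hi)/2@fr(psi)
    print(nm,len(P),"yaw",round(psi,1),"c",c.round(1),"size",(hi-lo).round(1),"z",np.median(P[:,2]).round(1))
for nm,CC,D in(("T",C,dt),("S",E,ds)):
    rep(sel(CC,D,(552,-273),90,118,129),nm+" runlid"); rep(sel(CC,D,(516,-267),25,139,152),nm+" runfin")
    P=sel(CC,D,(524,-38),90,112,210); 
    A=np.c_[P[:,:2],np.ones(len(P))]; w=np.ones(len(P),bool)
    for _ in range(8):
        k=np.linalg.lstsq(A[w],P[w,2],rcond=None)[0]; w=np.abs(A@k-P[:,2])<4
    print(nm,"loaded plane",k.round(3),"theta",np.hypot(k[0],k[1]),np.arctan(np.hypot(k[0],k[1])),"yaw",np.degrees(np.arctan2(-k[1],-k[0])))
    rep(P[w],nm+" loadedlid"); f=(P[:,2]-A@k>10); rep(P[f],nm+" loadedfin")
    rep(sel(CC,D,(586,317),60,155,170),nm+" head"); rep(sel(CC,D,(590,325),75,6,18),nm+" foot")
E
```

```text
T runlid 3310 yaw -9.3 c [ 551.6 -273.4] size [128.2 126.9] z 122.9
T runfin 67 yaw -18.1 c [ 515.8 -267.4] size [24.7 12.8] z 144.3
T loaded plane [-4.80000e-01  6.30000e-02  4.04602e+02] theta 0.4843630874907823 0.4510600072114229 yaw -7.510674470084484
T loadedlid 2919 yaw -7.5 c [524.7 -38.7] size [116.1 126.9] z 150.6
T loadedfin 78 yaw -0.1 c [499.5 -35.5] size [27.3 12.5] z 185.3
T head 663 yaw -9.9 c [586.3 314.8] size [69.7 44.4] z 160.7
T foot 738 yaw -9.1 c [587.3 323.9] size [81.  95.4] z 12.1
S runlid 1228 yaw -9.3 c [ 551.5 -271.8] size [129.1 127.3] z 126.1
S runfin 51 yaw -14.4 c [ 517.1 -265.3] size [25.3 12.2] z 145.6
S loaded plane [-4.3100e-01  5.1000e-02  3.7995e+02] theta 0.43392377372893975 0.40940481853897975 yaw -6.6881829082646975
S loadedlid 688 yaw -7.4 c [524.9 -36. ] size [117.9 125.8] z 151.0
S loadedfin 87 yaw 2.2 c [499.4 -32.2] size [27.3 10.5] z 184.2
S head 696 yaw -7.1 c [585.9 317.4] size [69.4 44.9] z 163.1
S foot 1445 yaw -9.9 c [587.6 327.6] size [79.5 95.5] z 14.8
```

Emit:
arm_command:
  motion: "1 1 1.5 0 -0.046;1 1.8 2.7 0 -0.046;1 1.8 2.7 0 -0.046;1 1.8 2.7 0 -0.046;1 1.8 2.7 0 -0.046;1 1.8 2.7 0 -0.046;1 1.8 2.7 0 -0.046;1 1.8 2.7 0 -0.046;1 1.8 2.7 0 -0.046;1 1.8 2.7 0 -0.046"
  newtons: 10

```text
time: 1.53
position: [341.6, -237.6, 238.9]
eef_rot: [[0.991, -0.134, 0.0], [-0.134, -0.991, -0.0], [0.0, 0.0, -1.0]]
contact_force: [-0.2, -1.4, 0.9]
finger_gap: 0.269
finger_force: 0.0
```

Emit:
arm_command:
  motion: "1 1.8 2.7 0 0;1 1.8 2.7 0 0;1 1.8 2.7 0 0;1 1.8 2.7 0 0;1 1.8 2.7 0 0;1 1.8 2.7 0 0;1 1.8 2.7 0 0;1 1.6 1.8 0 0;1 0 0 0 0;1 0 0 0 0"

```text
time: 2.37
position: [483.2, -31.4, 238.5]
eef_rot: [[0.992, -0.13, -0.001], [-0.13, -0.992, -0.0], [-0.001, 0.0, -1.0]]
contact_force: [-0.1, -0.1, 0.1]
finger_gap: 0.005
finger_force: 0.0
```

Emit:
arm_command:
  motion: "1 0 0 -1.5 0;1 0 0 -1.5 0;1 0 0 -1 0;1 0 0 -0.7 0;1 0 0 -0.7 0;1 -0.1 0 -0.7 0;1 -0.1 0 -0.7 0;1 -0.1 0 -0.5 0;1 -0.1 0 -0.4 0;1 0 0 0 0"

```text
time: 3.2
position: [478.6, -32.0, 161.0]
eef_rot: [[0.991, -0.132, -0.001], [-0.132, -0.991, 0.0], [-0.001, -0.0, -1.0]]
contact_force: [-0.1, 0.7, -0.1]
finger_gap: 0.004
finger_force: 0.0
```

Emit:
arm_command:
  motion: "1 0 0 -0.4 0;1 0 0 -0.4 0;1 0 0 -0.3 0;1 0 0 -0.2 0;1 0 0 -0.1 0;1 0 0 -0.1 0;1 0 0 0 0;1 0 0 0 0;1 0 0 0 0;1 0 0 0 0"

```text
time: 4.03
position: [479.1, -32.1, 146.8]
eef_rot: [[0.991, -0.132, 0.0], [-0.132, -0.991, -0.0], [0.0, 0.0, -1.0]]
contact_force: [0.1, 0.3, -0.0]
finger_gap: 0.005
finger_force: 0.0
```

Emit:
arm_command:
  motion: "1 0 0 -0.1 0;1 0 0 -0.05 0;1 0 0 -0.05 0;1 0 0 0 0;1 0 0 0 0;1 0 0 0 0;1 0 0 0 0;1 0 0 0 0;1 0 0 0 0;1 0 0 0 0"

```text
time: 4.87
position: [479.2, -32.1, 146.0]
eef_rot: [[0.991, -0.132, 0.001], [-0.132, -0.991, -0.001], [0.001, 0.0, -1.0]]
contact_force: [-5.1, 1.0, 13.5]
finger_gap: 0.002
finger_force: 6.8
```

Run:
```python
from h import *
p,d=optics.snapshot("scene"); a=cv2.resize(p[130:300,250:430,::-1],(720,600),interpolation=2); cv2.imwrite("pics/s1.png",a)
```

```text
(no output)
```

View pics/s1.png

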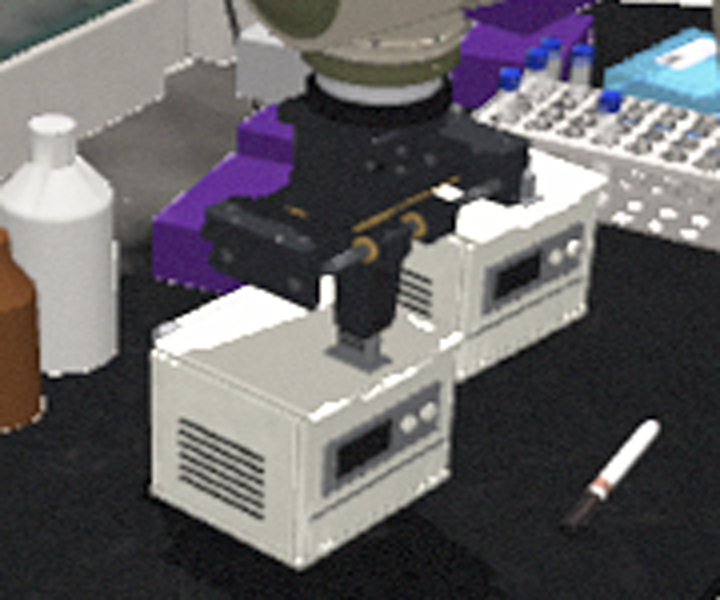

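The crop shows the cover down flat, with the fin under the fingertip at (365,350). The 13.5 N reading fits a shut cover. I'll lift off and move to the other fin.

Emit:
arm_command:
  motion: "1 0 0 1 0;1 0 0 1.5 0;1 0 0 1.5 0;1 0 0 1.5 0;0.2 0 0 0 0;0.2 0.6 -2 0 -0.01;0.2 0.6 -3.5 0 -0.01;0.2 0.6 -3.5 0 -0.01;0.2 0.6 -3.5 0 0;0.2 0.6 -3.5 0 0"

```text
time: 5.75
position: [508.9, -193.6, 199.0]
eef_rot: [[0.987, -0.161, -0.001], [-0.161, -0.987, 0.0], [-0.001, -0.0, -1.0]]
contact_force: [0.9, 0.5, -0.1]
finger_gap: 0.398
finger_force: 0.0
```

Emit:
arm_command:
  motion: "0.2 0.7 -3.5 0 0;0.2 0 -2.5 0 0;0.2 0 -1.5 0 0;0.2 0 0 0 0;0.2 0 0 0 0;0.2 0 0 0 0;0.2 0 0 0 0;0.2 0 0 0 0;0.2 0 0 0 0;0.2 0 0 0 0"

```text
time: 6.58
position: [516.1, -266.5, 199.9]
eef_rot: [[0.987, -0.161, 0.0], [-0.161, -0.987, -0.0], [0.0, 0.0, -1.0]]
contact_force: [-0.5, 0.1, 0.1]
finger_gap: 0.398
finger_force: 0.0
```

Run:
```python
from h import *
p,d=optics.snapshot("top"); q,e=optics.snapshot("scene")
def rs(x,s): return cv2.resize(x[...,::-1],s,interpolation=2)
c=np.hstack([rs(p[160:270,280:480],(400,220)),rs(q[150:260,290:490],(400,220))]); cv2.imwrite("pics/s2.png",c)
# loaded lid angle
C=cloud("top",d); m=(d>0)&(abs(C[...,0]-535)<60)&(abs(C[...,1]+38)<60)&(C[...,2]>110)&(C[...,2]<135); P=C[m]
k=np.linalg.lstsq(np.c_[P[:,:2],np.ones(len(P))],P[:,2],rcond=None)[0]; print(len(P),k,P[:,2].mean())
```

```text
2635 [1.42346239e-03 4.65255436e-04 1.22142484e+02] 122.87938036916181
```

View pics/s2.png

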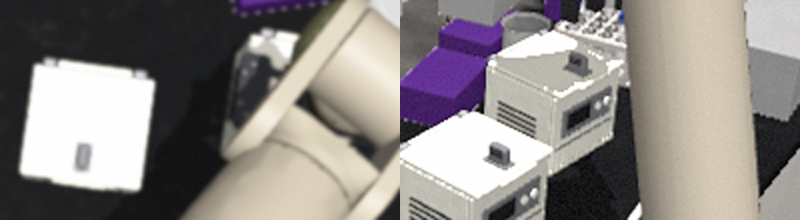

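Run:
```python
from h import *
s=telemetry.state(); print(s["time"],s["position"],s["joint_pos"]); print(proj("scene",s["position"]),proj("scene",[516,-267,146]),proj("top",s["position"]))
q,e=optics.snapshot("scene"); cv2.imwrite("pics/s3.png",q[...,::-1])
```

```text
6.6833 [ 516.08113751 -266.81230724  199.81481751] [-3.88873059e+01  2.67106718e+01  7.90765788e+01  2.14554706e-03
  7.42043403e+01  6.03879967e+01]
[380.53246236 158.07716836] [378.79777773 177.71839606] [436.12679969 219.16145434]
```

View pics/s3.png

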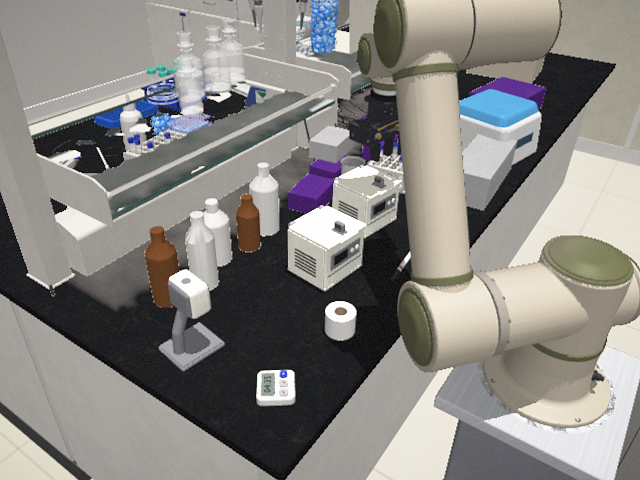

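The scene view shows the gripper straight above the run sampler's fin, with its fingertips at about (380,155) and the fin at (379,180). The loaded cover is flat at z 123. I'll go down and grip lightly.

Emit:
arm_command:
  motion: "0.2 0 0 -1.5 0;0.2 0 0 -1.5 0;0.2 0 0 -1.5 0;0.2 0 0 -1 0;0.2 0 0 -0.9 0;0.2 0 0 0 0;1 0 0 0 0;1 0 0 0 0;1 0 0 0 0;1 0 0 0 0"
  newtons: 12

```text
time: 7.57
position: [516.2, -267.3, 136.4]
eef_rot: [[0.987, -0.161, 0.001], [-0.161, -0.987, -0.001], [0.001, 0.001, -1.0]]
contact_force: [-0.2, -0.6, -0.6]
finger_gap: 0.133
finger_force: 12.0
```

```bash
python3 -c "
import numpy as np
t=np.r_[0,.03,.07,.12,np.linspace(.18,1.72,27)]
x=-98*np.cos(t)+20.5*np.sin(t);z=98*np.sin(t)+20.5*np.cos(t)
X=np.round(np.diff(np.round(x*.987/10,2)),2);Y=np.round(np.diff(np.round(-x*.162/10,2)),2);Z=np.round(np.diff(np.round(z/10,2)),2)
for i in range(0,30,10): print(';'.join(f'1 {a:g} {b:g} {c:g} 0' for a,b,c in list(zip(X,Y,Z))[i:i+10]))
"
```

```text
1 0.06 -0.01 0.29 0;1 0.1 -0.02 0.39 0;1 0.15 -0.02 0.48 0;1 0.21 -0.04 0.56 0;1 0.23 -0.04 0.54 0;1 0.27 -0.04 0.53 0;1 0.3 -0.05 0.51 0;1 0.33 -0.05 0.49 0;1 0.35 -0.06 0.47 0;1 0.38 -0.06 0.45 0
1 0.41 -0.07 0.43 0;1 0.43 -0.07 0.4 0;1 0.46 -0.08 0.37 0;1 0.47 -0.07 0.35 0;1 0.5 -0.09 0.31 0;1 0.51 -0.08 0.29 0;1 0.53 -0.09 0.25 0;1 0.54 -0.09 0.23 0;1 0.56 -0.09 0.19 0;1 0.56 -0.09 0.15 0
1 0.57 -0.09 0.12 0;1 0.58 -0.1 0.09 0;1 0.59 -0.09 0.05 0;1 0.58 -0.1 0.02 0;1 0.59 -0.1 -0.02 0;1 0.58 -0.09 -0.05 0;1 0.58 -0.1 -0.09 0;1 0.57 -0.09 -0.12 0;1 0.56 -0.09 -0.15 0;1 0.56 -0.09 -0.19 0
```

Emit:
arm_command:
  motion: "1 0.06 -0.01 0.29 0;1 0.1 -0.02 0.39 0;1 0.15 -0.02 0.48 0;1 0.21 -0.04 0.56 0;1 0.23 -0.04 0.54 0;1 0.27 -0.04 0.53 0;1 0.3 -0.05 0.51 0;1 0.33 -0.05 0.49 0;1 0.35 -0.06 0.47 0;1 0.38 -0.06 0.45 0"

```text
time: 8.4
position: [540.1, -271.1, 183.4]
eef_rot: [[0.987, -0.162, -0.0], [-0.162, -0.987, -0.0], [-0.0, 0.0, -1.0]]
contact_force: [-1.5, -4.4, -2.6]
finger_gap: 0.133
finger_force: 12.0
```

Still gripped, with a plausible force, so I'll continue.

Emit:
arm_command:
  motion: "1 0.41 -0.07 0.43 0;1 0.43 -0.07 0.4 0;1 0.46 -0.08 0.37 0;1 0.47 -0.07 0.35 0;1 0.5 -0.09 0.31 0;1 0.51 -0.08 0.29 0;1 0.53 -0.09 0.25 0;1 0.54 -0.09 0.23 0;1 0.56 -0.09 0.19 0;1 0.56 -0.09 0.15 0"

```text
time: 9.23
position: [590.2, -279.4, 213.1]
eef_rot: [[0.987, -0.162, 0.001], [-0.162, -0.987, -0.0], [0.001, 0.0, -1.0]]
contact_force: [-2.9, -3.6, 2.9]
finger_gap: 0.132
finger_force: 12.0
```

Emit:
arm_command:
  motion: "1 0.57 -0.09 0.12 0;1 0.58 -0.1 0.09 0;1 0.59 -0.09 0.05 0;1 0.58 -0.1 0.02 0;1 0.59 -0.1 -0.02 0;1 0.58 -0.09 -0.05 0;1 0.58 -0.1 -0.09 0;1 0.57 -0.09 -0.12 0;1 0.56 -0.09 -0.15 0;1 0.56 -0.09 -0.19 0"

```text
time: 10.07
position: [648.2, -288.9, 209.9]
eef_rot: [[0.987, -0.161, 0.002], [-0.161, -0.987, -0.001], [0.003, 0.001, -1.0]]
contact_force: [-0.5, -5.4, 5.6]
finger_gap: 0.135
finger_force: 12.0
```

Emit:
arm_command:
  motion: "0.2 0 0 0 0;0.2 0 0 0 0;0.2 0 0 0 0;0.2 0.1 0 1 0;0.2 0 0 1.5 0;0.2 0 0 1.5 0;0.2 0 0 1.5 0;0.2 0 0 1 0;0.2 0 0 0 0;0.2 0 0 0 0"

```text
time: 10.9
position: [648.2, -288.5, 274.3]
eef_rot: [[0.987, -0.161, 0.001], [-0.161, -0.987, -0.0], [0.001, 0.0, -1.0]]
contact_force: [-0.4, -0.4, -0.4]
finger_gap: 0.4
finger_force: 0.0
```

Emit:
arm_command:
  motion: "0.2 -1 0.16 0 0;0.2 -2 0.32 0 0;0.2 -2 0.33 0 0;0.2 -2 0.33 0 0;0.2 -2 0.33 0 0;0.2 -1.5 0.25 0 0;0.2 -0.5 0.08 0 0;0.2 0 0 0 0;0.2 0 0 0 0;0.2 0 0 0 0"

```text
time: 11.73
position: [538.7, -270.6, 273.6]
eef_rot: [[0.987, -0.161, -0.0], [-0.161, -0.987, 0.0], [-0.0, -0.0, -1.0]]
contact_force: [-0.4, 0.6, -1.0]
finger_gap: 0.401
finger_force: 0.0
```

Run:
```python
from h import *
for _ in range(1):
    q,e=optics.snapshot("scene"); t,f=optics.snapshot("top")
u0,v0=310,110
cv2.imwrite("pics/s4.png",np.hstack([cv2.resize(q[110:260,300:440,::-1],(400,428),interpolation=2),cv2.resize(t[150:290,360:500,::-1],(400,428),interpolation=2)]))
print(proj("scene",[537.7,-270.6,112]),proj("top",[537.7,-270.6,112]))
for n,D in(("s",e),("t",f)):
    C=cloud("scene" if n=="s" else "top",D); m=(D>0)&(abs(C[...,0]-538)<30)&(abs(C[...,1]+270)<35)&(C[...,2]>95)&(C[...,2]<118); P=C[m]; print(n,len(P)); 
    if len(P)>5: print(np.median(P,0),P.min(0),P.max(0))
print(telemetry.state()["position"])
```

```text
[370.9457149  186.67825185] [429.44916294 214.86251567]
s 85
[ 535.68140207 -266.77539872  108.32982707] [ 523.24570597 -275.95417269   95.67526906] [ 551.74194801 -256.92737764  116.72203458]
t 0
[ 538.66433332 -270.59283771  273.59933565]
```

View pics/s4.png

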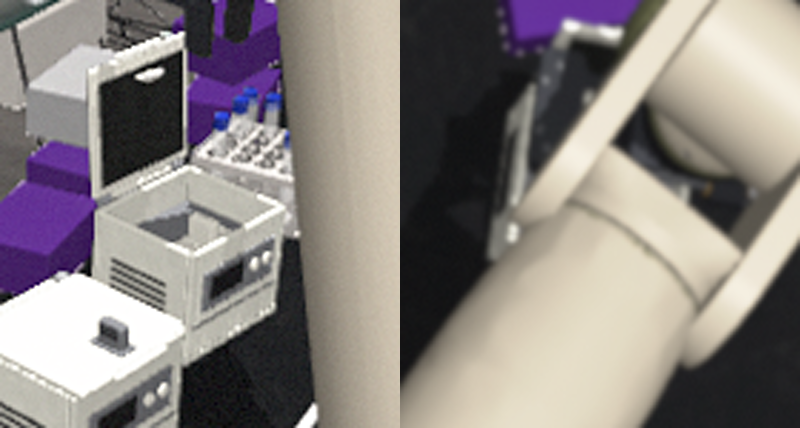

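The left crop shows the run cover standing well back and the cartridge fin at about (203,220), which is where I predicted it. I'll go down and grip it.

Emit:
arm_command:
  motion: "0.2 -0.1 0 -2 0;0.2 0 0 -3 0;0.2 0 0 -3 0;0.2 0 0 -3 0;0.2 0 0 -2.5 0;0.2 0 0 -1.5 0;0.2 0 0 -1 0;0.2 0 0 -0.8 0;0.2 0 0 0 0;0.2 0 0 0 0"

```text
time: 12.67
position: [537.5, -270.8, 106.7]
eef_rot: [[0.987, -0.161, 0.001], [-0.161, -0.987, -0.001], [0.001, 0.0, -1.0]]
contact_force: [0.2, -0.4, 2.2]
finger_gap: 0.401
finger_force: 0.0
```

Emit:
arm_command:
  motion: "0.2 0 0 -0.7 0;0.2 0 0 -0.7 0;1 0 0 0 0;1 0 0 0 0;1 0 0 0 0;1 0 0 0 0;1 0 0 0 0;1 0 0 0 0;1 0 0 0 0;1 0 0 0 0"
  newtons: 25

```text
time: 13.5
position: [537.2, -270.7, 92.4]
eef_rot: [[0.987, -0.162, 0.0], [-0.162, -0.987, -0.0], [0.001, 0.0, -1.0]]
contact_force: [-0.6, 0.4, 1.5]
finger_gap: 0.129
finger_force: 25.0
```

Gripped: the gap is 11.4 mm. Now I'll draw it straight up by 170 mm.

Emit:
arm_command:
  motion: "1 0 0 0.5 0;1 0 0 1 0;1 0 0 1.5 0;1 0 0 2 0;1 0 0 2 0;1 0 0 2 0;1 0 0 2 0;1 0 0 2 0;1 0 0 2 0;1 0 0 2 0"

```text
time: 14.33
position: [536.9, -270.3, 263.9]
eef_rot: [[0.987, -0.161, 0.0], [-0.161, -0.987, -0.0], [0.0, 0.0, -1.0]]
contact_force: [0.4, -0.4, -1.3]
finger_gap: 0.134
finger_force: 25.0
```

Run:
```python
from h import *
D=np.load("t1.npy")
for n,a in(("top","t1.npy"),("scene","s1.npy")):
    D=np.load(a); C=cloud(n,D); m=(D>0)&(abs(C[...,0]-586)<60)&(abs(C[...,1]-317)<60)&(C[...,2]>157)&(C[...,2]<168); P=C[m]
    A=np.radians(80.8); x=np.array([np.cos(A),np.sin(A)]); y=np.array([-x[1],x[0]]); h=[(np.percentile(P[:,:2]@v,1.5)+np.percentile(P[:,:2]@v,98.5))/2 for v in(x,y)]
    c=x*h[0]+y*h[1]; print(n,c,"cart axis",c-x*(23.5+75+33.5))
```

```text
top [586.02834736 313.9130591 ] cart axis [564.92403059 183.61107211]
scene [585.9843691 316.8449853] cart axis [564.88005232 186.54299831]
```

Emit:
arm_command:
  motion: "1 0 1 0 0;1 0.2 2 0 0;1 0.3 3 0 0;1 0.3 3 0 0;1 0.3 3 0 0;1 0.3 3 0 0;1 0.3 3 0 0;1 0.3 3 0 0;1 0.2 3 0 0;1 0.2 3 0 0"

```text
time: 15.17
position: [560.3, 1.7, 261.3]
eef_rot: [[0.987, -0.161, -0.001], [-0.161, -0.987, 0.0], [-0.001, -0.0, -1.0]]
contact_force: [-0.0, 1.0, -1.0]
finger_gap: 0.134
finger_force: 25.0
```

Emit:
arm_command:
  motion: "1 0.2 3 0 0;1 0.2 3 0 0;1 0.2 3 0 0;1 0.1 3 0 0;1 0 2.5 0 0;1 0 2 0 0;1 0 1 0 0;1 0 0 0 0;1 0 0 0 0;1 0 0 0 0"

```text
time: 16.0
position: [568.1, 173.4, 261.9]
eef_rot: [[0.987, -0.162, -0.0], [-0.162, -0.987, -0.0], [-0.0, 0.0, -1.0]]
contact_force: [0.8, -0.2, -1.0]
finger_gap: 0.138
finger_force: 25.0
```

Emit:
arm_command:
  motion: "1 -0.1 0.4 -0.5 0;1 -0.1 0.4 -1 0;1 -0.1 0.4 -1.5 0;1 0 0 -1.5 0;1 0 0 -1.5 0;1 0 0 -1.2 0;1 0 0 -1 0;1 0 0 -0.6 0;1 0 0 -0.3 0;1 0 0 0 0"

```text
time: 16.83
position: [565.0, 186.3, 170.6]
eef_rot: [[0.987, -0.162, -0.001], [-0.162, -0.987, -0.0], [-0.001, 0.0, -1.0]]
contact_force: [-0.2, -0.0, -1.9]
finger_gap: 0.135
finger_force: 25.0
```

Run:
```python
from h import *
q,e=optics.snapshot("scene"); t,f=optics.snapshot("top")
cv2.imwrite("pics/s5.png",np.hstack([cv2.resize(q[180:380,140:340,::-1],(400,400),interpolation=2),cv2.resize(t[140:260,130:250,::-1],(400,400),interpolation=2)]))
P=telemetry.state()["position"]; print(P)
C=cloud("scene",e); m=(e>0)&(abs(C[...,0]-575)<60)&(C[...,1]>190)&(C[...,1]<240)&(C[...,2]>70)&(C[...,2]<185)
Q=C[m]; print(len(Q),np.percentile(Q,[2,50,98],axis=0).round(1))
m2=m&(C[...,2]<156); Q=C[m2]; k=np.linalg.lstsq(np.c_[Q[:,0],np.ones(len(Q))],Q[:,1],rcond=None)[0]; print("end face",len(Q),k,np.percentile(Q,[2,50,98],axis=0).round(1))
print("code pred",proj("scene",[P[0]+33.5*.162,P[1]+33.5*.987,130]), "win",proj("scene",[582,292,130]))
```

```text
[565.36241228 186.43829781 171.62203263]
840 [[550.3 191.7  95.5]
 [558.7 210.7 142.7]
 [585.7 223.3 181.4]]
end face 534 [  0.54937458 -98.35018017] [[552.7 191.7  95. ]
 [557.9 215.3 125. ]
 [584.5 221.1 153.9]]
code pred [230.81659464 271.68667437] win [199.91246465 288.86414591]
```

View pics/s5.png

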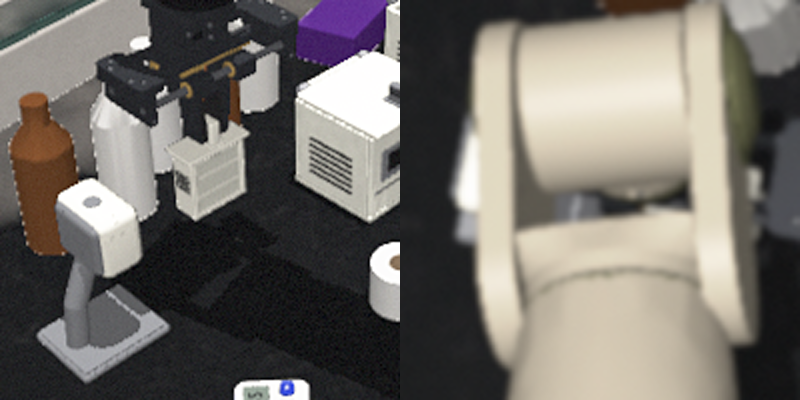

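The crop shows the cartridge upright in the fingers, with its code at full-image (231,271) against a predicted (231,272). It faces the reader head with a clear gap. I'm handing in.

```bash
python3 -c "
from workcell import workorder; print(workorder.hand_in())"
```

```text
the job is handed in; nothing more can be done
None
```

I handed the job in at about 17 s on the robot's clock (no verdict came back): the ajar cover is pressed shut, the other cover is lifted well back, and the exposed cartridge is held upright with its code about 75 mm in front of the reader window, centred and square by my measurements.

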